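Set up the telescopic cup-hanging stand

TASK

Hook the loose runner with the blue tab over the stand's steel rail near its free end, slide it along the rail until it is centred on the orange band, and let go of it. Then squeeze the red button in the stand's black head and pull the head up past the first stop to the second, topmost stop, with the runner still hanging at the band. It does not lock up there, so finish while still gripping the head and holding it fully raised; do not disturb the honey jar, the espresso cup or the spice jar.

Things in the scene. Friction and masses are not known exactly. Their poses are not given: they have to be found in the camera images.
- stand: Fixed telescopic stand: round dark foot of radius 50 mm, white upright tube (radius 13 mm) ending in a black collar at height 125 mm. Origin: centre of the foot's underside, on the worktop. z up along the tube; the rail points along the stand's -y; the red button is on the head's -x face. The stand's yaw differs from run to run (-0.35 to 0.15 rad).
- grip (a point): Grip point of the black head, a block 34 (x) x 32 mm (y), stowed from 132 to 205 mm above the worktop: on the tube's axis, 23 mm below the head's top and 42 mm above the rail's centre line, level with the middle of the red button. Grip here from above, closing along x: one finger on the button (-x), the other on the plain +x face. Axes as the stand's. Rises with the head (about 0.35 kg).
- button (a joint): Red push button in the head's -x face, a pad 24 mm wide (y) and 38 mm high, standing 10 mm proud of the block, so that head and button measure 44 mm across when free and 35 mm when pressed. 0 = out, 0.009 m = fully in (about 7 N), spring return. More than about 5 mm in frees the telescope; a grip of 15 to 30 N presses it fully and carries the head.
- telescope (a joint): Rise of the head: 0 = stowed (locked unless the button is pressed), 0.045 m = first stop (locks there if the button is out), 0.090 m = second stop, the end of travel, where nothing locks: let go and the head sinks back to the first stop. With the button kept pressed it slides freely past the first stop; friction about 1 N.
- rail_end (a point): Centre of the black ball (14 mm) at the rail's free end, 222 mm from the tube's axis. The rail, a steel bar 10 mm thick, runs level from the head along the stand's -y and rises with it; its centre line is 140 mm above the worktop when stowed.
- mark (a point): Centre of the orange band (36 mm long, flush) on the rail, on the rail's centre line, 85 to 135 mm from the tube's axis; differs from run to run. Axes as the stand's.
- runner: Loose hanger, 80 g: aluminium inverted-U saddle on two feet, 39 (x) x 36 mm (y); small cup hook sticking out 40 mm to -x. Origin: centre under the feet; z up. Slot along y, 14 mm wide, mouth flared to 23 mm, roof at z = 36 mm, saddle top z = 41. Blue tab on top, 10 mm thick (x), 26 mm wide (y), z = 41 to 79 mm: grip across its thickness at about z = 63 mm. May hang either way round.
- seat (a point): Point of the runner 31 mm above its origin: lies on the rail's centre line when the runner is fully seated on the rail.
- honey_jar: Honey jar, 71 mm wide, 110 mm high; origin centre of its base. Leave alone.
- espresso_cup: Striped espresso cup, 60 x 84 mm, 49 mm high; origin centre of its base. Leave alone.
- spice_jar: Small spice jar with a grey lid, 39 mm wide, 85 mm high; origin centre of its base. Leave alone.
Mind the look-alikes: they are no part of the job. Leave any green or turquoise look-alike of the runner alone.

How it is judged:
On the way, in this order (a step that is already met when the one before it is completed fails the run):
1. the runner sits over the rail on the free-end side, at least 30 mm short of the band's centre (x of seat in the frame of mark between -0.005 and 0.005 m and z of seat in the frame of mark between -0.005 and 0.004 m and angle between runner's own z axis and vertical below 0.3 rad and y of seat in the frame of mark between -0.16 and -0.03 m), for 0.1 s.
2. the runner hangs on the rail within 10 mm of the band's centre, let go, the stand still stowed (x of seat in the frame of mark between -0.005 and 0.005 m and z of seat in the frame of mark between -0.005 and 0.004 m and angle between runner's own z axis and vertical below 0.3 rad and y of seat in the frame of mark between -0.01 and 0.01 m and contact force between the fingers and runner below 0.2 N and value of joint telescope below 0.006 m), for 0.3 s.
3. the red button is pressed (value of joint button above 0.005 m), for 0.1 s.
At the end, for the whole second after the job is handed in: Telescope above 85 of 90 mm and still, fingers on the head with over 2 N and the button over 5 mm in; the runner, untouched, hangs seated on the rail (within 5 mm across and in height, leaning under 0.3 rad) within 10 mm of the band's centre (x of seat in the frame of mark between -0.005 and 0.005 m and z of seat in the frame of mark between -0.005 and 0.004 m and angle between runner's own z axis and vertical below 0.3 rad and y of seat in the frame of mark between -0.01 and 0.01 m and value of joint telescope above 0.085 m and value of joint button above 0.005 m and contact force between the fingers and stand above 2 N and contact force between the arm and runner below 0.2 N and velocity of joint telescope between -0.01 and 0.01 m/s); the arm keeps its last pose, push and grip.
It fails at once if the runner is brought down over, or lifted off, the rail at the band instead of being slid there (x of seat in the frame of mark between -0.025 and 0.025 m and y of seat in the frame of mark between -0.015 and 0.015 m and z of seat in the frame of mark between 0.01 and 0.03 m).
It fails at once if the honey jar is disturbed (distance of honey_jar from where it was at the start of the episode above 0.02 m or angle between honey_jar's own z axis and vertical above 0.5 rad).
It fails at once if the espresso cup is disturbed (distance of espresso_cup from where it was at the start of the episode above 0.02 m or angle between espresso_cup's own z axis and vertical above 0.5 rad).
It fails at once if the spice jar is disturbed (distance of spice_jar from where it was at the start of the episode above 0.02 m or angle between spice_jar's own z axis and vertical above 0.5 rad).
It also fails if it takes over 45 s, if anything falls off the work surface, if the arm or the gripper's body presses on something with over 40 N, if the wrist force passes 120 N, or if a joint passes its speed limit or range.

ROBOT

A 6-joint arm with a two-finger parallel gripper is mounted at the origin on a cart in front of the work surface, level with it; the furniture and walls round the work are solid. World frame = base frame: x ahead of the robot, y to its left, z up, the work surface at z = 0. Lengths are in m, angles in rad, forces in N, time in s.
With the tool pointing down it reaches from about 0.25 to 0.775 m from the base axis. Payload 4 kg.
Tool frame: the origin (TCP) lies at the very end of the fingers, on their centre line; the grasp point (between the pads) lies 19 mm behind it; z points along the fingers, y is the line along which they close (so a half turn about z gives the same grasp; the last joint's range is limited). The gripper opens to 94 mm and grips with 3 to 60 N. Pads are 16 mm wide; open, the fingers measure 119 mm over their backs; the gripper's body (75 mm by 177 mm) begins 78 mm behind the grasp point.
Start: joints at [-0.804, 0.087, 1.371, -0, 1.684, -0.103], TCP at [0.42, -0.355, 0.206] pointing down, gripper open.
Joint ranges: [-3.1, 3.1], [-0.76, 2.03], [0.27, 2.55], [-1.08, 4.22], [0.17, 2.65], [-2.57, 2.57]. Speed limits (rad/s): [2.79, 2.79, 3.14, 3.14, 3.14, 3.14].

INTERFACE

Orientations are given as [roll, pitch, yaw] about the fixed x, y, z axes, in that order (R = Rz(yaw) Ry(pitch) Rx(roll)).
In Python, from bench import robot gives the robot as it stands. The module is installed in compiled form; this text tells all that it offers.
- The arm moves only by the tool move_arm, never from a script. Its argument "deltas" is one flat list of numbers, 7 for each row, row after row: the turn, a rotation vector about the tool's x, y, z in rad, then the shift along the tool's x, y, z in cm, then the closure, from -1 (fully open) to 1 (shut). A call has 1 to 8 rows; each row is the pose to reach, as a shift and turn from the pose commanded when the call began, along the tool's axes at that moment; what a row does not reach only later rows make up. A row lasts 1/10 s, in which the tool goes at most 50 mm and 8.59 degrees, less where a joint would pass 70% of its speed; a pose out of reach is approached as far as the arm can. A call with a gripper value outside its range is refused whole. The fingers move at their own pace and stop on an object; the grip force is fixed at half the most. Time passes only in rows, so rows that repeat a pose let the fingers close. It gives the time, the measured TCP pose, the force, the opening and the grip force at its end, in the units of the state.
- robot.get_obs(): the state, without advancing time (a new reading comes with each control period).
- robot.snapshot(name): name is "scene" or "top" or "wrist"; returns a dict with "image" (480x640x3 uint8, red, green, blue), "depth" (480x640 float32, m along the optical axis (not along the pixel's ray), 0 where there is no reading), "fov_y" (degrees; the focal length in pixels is half the picture's height over the tangent of half this angle, whatever the lens; pixels are square), "cx", "cy" (the principal point, pixels), "origin" and "orientation" of the camera in the world; the wrist camera has in their place "T_tool_cam" (4x4, takes a point from camera to tool coordinates, whose origin is the TCP and whose axes are the flange's). Camera axes: x right, y up, looking along -z (the intrinsics and any distortion apply to the point x, -y, -z); pixel columns grow to the right and rows downward; lengths in m; the calibration is good to about 2 mm. A picture is of the moment at which its call begins: read the wrist's pose just before it.
- robot.close_job(): hands the job in; it is judged then, once.
The state is a dict: "time": time; "joint_positions": joint angles; "qvel": joint speeds; "joint_torque": joint torques, N m; "tool_pos": TCP position; "ee_rot": TCP orientation; "wrist_force": force on the tool from outside, world axes, zero at the start; "wrist_torque": the same for the moment, N m; "width": finger opening in m; "finger_force": force on a finger pad.
Only numpy, scipy, OpenCV 4.12 (cv2) and the standard library are available. Lean on these libraries where they do the work, as an engineer would, in place of code of your own. Each camera call takes 0.05 s, during which the arm holds its last target. There are 200 camera calls.

## Working session

There is one attempt and no reset: what is moved stays moved. The work goes in short steps, Python scripts to look and compute and a tool call to move; the robot and the scene stay as the last step left them, time stands still between calls to the robot, and variables do not carry over. Pictures are saved under pics/ and viewed, at most 10 in all, crops included, and the job is handed in when it is done.

Besides the shell and the picture viewer there is one more tool, called after "Call:" as a command line: name --argument value ..., lists and objects as JSON in quotes. move_arm: Moves the arm, as the interface text tells. Its arguments: {"type":"object","properties":{"deltas":{"type":"array","items":{"type":"number"}}},"required":["deltas"]}

```bash
mkdir -p pics; cat > h.py <<'E'
import numpy as np, cv2, pickle
from scipy.spatial.transform import Rotation as R
from bench import robot
def snap(n,save=None):
    o=robot.get_obs(); s=robot.snapshot(n); s['obs']=o
    if save:
        cv2.imwrite(f'pics/{save}.png',s['image'][...,::-1]); pickle.dump(s,open(f'pics/{save}.pkl','wb'))
    return s
def rot(e):
    e=np.array(e); 
    return e if e.shape==(3,3) else (R.from_quat(e) if e.size==4 else R.from_euler('xyz',e)).as_matrix()
def cam(s):
    if 'T_tool_cam' in s:
        T=np.eye(4);T[:3,:3]=rot(s['obs']['ee_rot']);T[:3,3]=s['obs']['tool_pos'];T=T@s['T_tool_cam'];return T[:3,:3],T[:3,3]
    return rot(s['orientation']),np.array(s['origin'])
def pts(s):
    "world point of every pixel"
    h,w=s['depth'].shape;f=h/2/np.tan(np.radians(s['fov_y'])/2)
    u,v=np.meshgrid(np.arange(w),np.arange(h));d=s['depth']
    P=np.stack([(u-s['cx'])/f*d,-(v-s['cy'])/f*d,-d],-1);Rm,t=cam(s)
    return P@Rm.T+t
E
python3 - <<'E'
from h import *
a=snap('scene','scene');b=snap('top','top')
for s in(a,b):print({k:v for k,v in s.items() if k not in('image','depth','obs')})
print(robot.get_obs())
E
```

```text
{'fov_y': 53.57306189405268, 'cx': 317.57136295978734, 'cy': 241.05723435756093, 'origin': array([0.55164029, 0.32421352, 0.7625246 ]), 'orientation': array([ 0.74845451, -0.00474495,  3.07380722])}
{'fov_y': 48.928479751776585, 'cx': 309.8959082097745, 'cy': 238.51217525388998, 'origin': array([ 0.33538295, -0.20903709,  1.1255286 ]), 'orientation': array([ 0.17113468, -0.02308598, -1.57872972])}
{'time': 0.1, 'joint_positions': array([-8.04101286e-01,  8.78896952e-02,  1.37208128e+00, -3.48122223e-05,
        1.68360091e+00, -1.03099303e-01]), 'qvel': array([ 0.00021136, -0.00036898, -0.00324719, -0.00096304,  0.00133419,
       -0.00103852]), 'joint_torque': array([ 1.73069406e-03, -3.41248906e+01, -3.03304017e+01,  7.18680234e-02,
        3.03564139e-02, -6.46649301e-05]), 'tool_pos': array([ 0.41995577, -0.35439898,  0.20442761]), 'ee_rot': array([-3.13962037e+00, -1.69280928e-04,  8.69790292e-01]), 'wrist_force': array([ 0.35229367, -0.8367833 ,  0.54766551]), 'wrist_torque': array([ 0.016483  , -0.01908707, -0.03431762]), 'finger_force': 0.0, 'width': 0.0939644856421884}
```

View pics/scene.png

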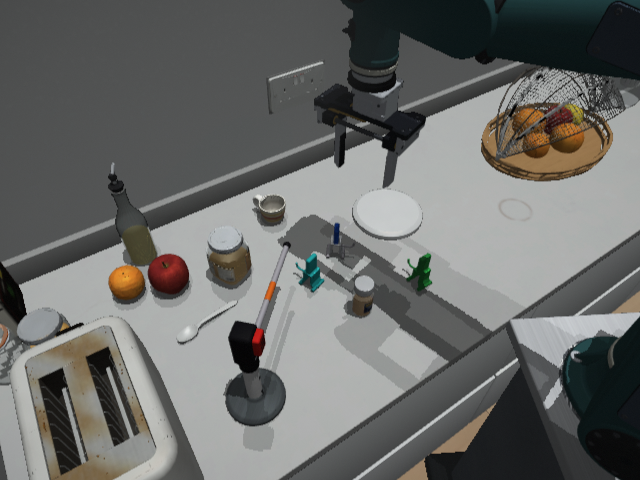

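View pics/top.png

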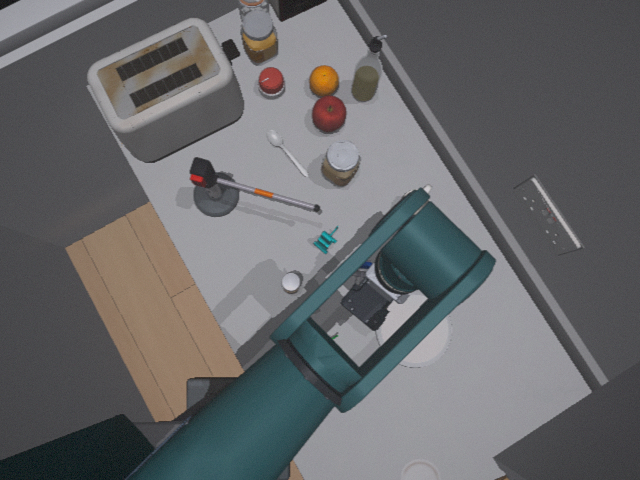

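The scene view shows the stand head at (245,343), the ball at (287,244), the band at (270,290), and the runner's blue tab at (337,233). The decoys are turquoise at (312,272) and green at (421,271). The spice jar is at (363,296), the honey jar at (229,256) and the cup at (270,208). In the top view the head is at (203,172), the ball at (318,209) and the band at (263,193), and the arm hides the runner.

```bash
cat >> h.py <<'E'
def col(s,name):
    i=s['image'].astype(int);r,g,b=i[...,0],i[...,1],i[...,2]
    m={'blue':(b>r+50)&(b>g+35),'orange':(r>g+60)&(g>b+30)&(r>150),'red':(r>g+90)&(r>b+90)&(abs(g-b)<40)}[name]
    return m
def stat(s,name,box=None,z=None):
    P=pts(s);m=col(s,name)&(s['depth']>0)
    if box:k=np.zeros_like(m);k[box[1]:box[3],box[0]:box[2]]=1;m&=k
    if z:m&=(P[...,2]>z[0])&(P[...,2]<z[1])
    Q=P[m];vv,uu=np.nonzero(m)
    if len(Q)<3:return None
    return len(Q),np.median(Q,0).round(4),np.percentile(Q,5,0).round(4),np.percentile(Q,95,0).round(4),(uu.mean().round(1),vv.mean().round(1))
E
python3 - <<'E'
from h import *
np.set_printoptions(suppress=True)
a=pickle.load(open('pics/scene.pkl','rb'));b=pickle.load(open('pics/top.pkl','rb'))
print('blue',stat(a,'blue',(320,215,355,260)))
for s,bx,rb in((a,(255,275,285,305),(240,320,275,365)),(b,(250,180,280,205),(185,160,220,190))):
    print('band',stat(s,'orange',bx));print('red',stat(s,'red',rb))
P=pts(a)
for n,(u,v) in dict(ball=(287,244),head=(243,328),foot=(255,395),honey=(226,236),cup=(270,203),spice=(363,284),turq=(312,262),green=(424,262),hook=(355,262)).items(): print(n,P[v,u].round(4))
P=pts(b)
for n,(u,v) in dict(ball=(318,209),head=(203,165),honey=(343,153),spice=(291,282)).items(): print('top',n,P[v,u].round(4))
for n,(s,x0,y0) in dict(a=(a,220,180),b=(b,180,140)).items():
    pass
c=a['image'][210:370,220:370];cv2.imwrite('pics/c1.png',cv2.resize(c,None,fx=3.7,fy=3.7,interpolation=2)[...,::-1])
E
```

```text
blue (44, array([ 0.4639, -0.341 ,  0.0772]), array([ 0.4605, -0.3565,  0.0491]), array([ 0.468 , -0.3328,  0.0801]), (np.float64(336.6), np.float64(229.5)))
band (97, array([ 0.5941, -0.1459,  0.1437]), array([ 0.5888, -0.1609,  0.1418]), array([ 0.6006, -0.1307,  0.146 ]), (np.float64(269.7), np.float64(290.1)))
red (108, array([ 0.6077, -0.0266,  0.2002]), array([ 0.6024, -0.0363,  0.1984]), array([ 0.6132, -0.0171,  0.2024]), (np.float64(257.2), np.float64(335.8)))
band (74, array([ 0.5943, -0.144 ,  0.1447]), array([ 0.5892, -0.1593,  0.1414]), array([ 0.5997, -0.1305,  0.1474]), (np.float64(263.1), np.float64(192.5)))
red (60, array([ 0.6071, -0.0266,  0.2009]), array([ 0.602 , -0.0357,  0.1975]), array([ 0.6124, -0.0181,  0.2038]), (np.float64(196.1), np.float64(177.9)))
ball [ 0.5641 -0.2434  0.1458]
head [ 0.6266 -0.0365  0.2055]
foot [ 0.6257 -0.0207  0.0329]
honey [ 0.6793 -0.3042  0.1099]
cup [ 0.6022 -0.4835  0.0257]
spice [ 0.431  -0.1954  0.0822]
turq [ 0.5192 -0.2625  0.0712]
green [ 0.3047 -0.2514  0.0681]
hook [ 0.4253 -0.3183 -0.0014]
top ball [ 0.5611 -0.2488  0.1479]
top head [ 0.6298 -0.0395  0.2051]
top honey [ 0.6853 -0.302   0.1097]
top spice [ 0.428  -0.1965  0.0867]
```

View pics/c1.png

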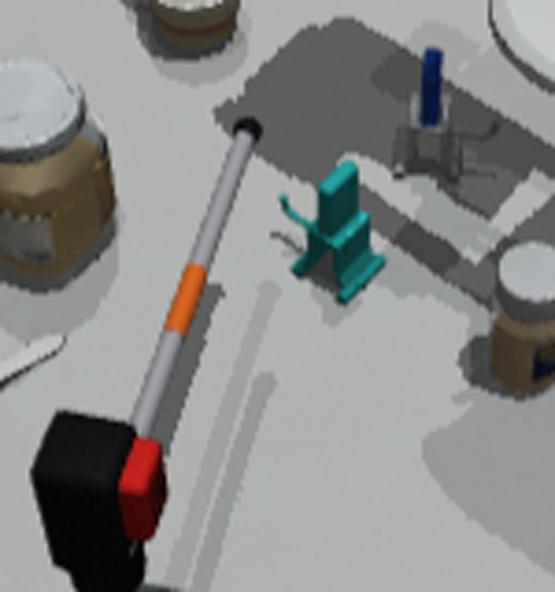

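The crop confirms the blue tab, with its hook pointing image-right and its slot running roughly toward the camera. Next is the wrist view.

```bash
python3 - <<'E'
from h import *
np.set_printoptions(suppress=True)
w=snap('wrist','w1');print(w['T_tool_cam'].round(4).tolist(),stat(w,'blue'))
m=col(w,'blue')&(w['depth']>0);Q=pts(w)[m]
if len(Q):
    zt=np.percentile(Q[:,2],95);T=Q[abs(Q[:,2]-zt)<.004][:,:2];print(zt,cv2.minAreaRect(T.astype(np.float32)))
E
```

```text
[[0.0005, 0.9685, 0.2492, 0.073], [1.0, -0.0002, -0.0011, -0.0], [-0.001, 0.2492, -0.9685, -0.1791], [0.0, 0.0, 0.0, 1.0]] (428, array([ 0.4657, -0.3444,  0.0783]), array([ 0.4611, -0.3566,  0.0624]), array([ 0.4701, -0.3337,  0.0798]), (np.float64(354.4), np.float64(182.4)))
0.07977375549552873 ((0.4654158353805542, -0.34622734785079956), (0.024917056784033775, 0.009252865798771381), 80.99127960205078)
```

View pics/w1.png

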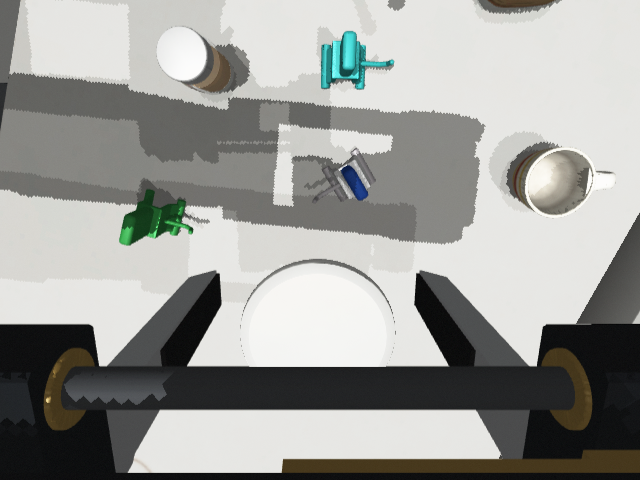

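Blue tab centre is at about (0.4655, -0.346), top z 0.080, slot axis at 81°. I move above it and turn by -0.54 about tool z.

Call:
move_arm --deltas '[0,0,-0.15,1.8,1.4,2,-1,0,0,-0.3,3.6,2.9,4,-1,0,0,-0.45,3.6,2.9,6,-1,0,0,-0.54,3.6,2.9,7,-1,0,0,-0.54,3.6,2.9,7,-1,0,0,-0.54,3.6,2.9,7,-1]'

```text
time: 0.75
tool_pos: [0.4656, -0.3459, 0.1354]
ee_rot: [-3.141, -0.0, 1.408]
wrist_force: [-0.1, 0.4, -1.1]
width: 0.0941
finger_force: 0.0
```

```bash
cat >> h.py <<'E'
def rect(s,name,box=None,band=.004):
    m=col(s,name)&(s['depth']>0)
    Q=pts(s)[m];zt=np.percentile(Q[:,2],95);T=Q[abs(Q[:,2]-zt)<band][:,:2]
    return zt,cv2.minAreaRect(T.astype(np.float32))
def tod(w):
    "world shift -> tool cm"
    return (rot(robot.get_obs()['ee_rot']).T@np.array(w)*100).round(2)
E
python3 - <<'E'
from h import *
np.set_printoptions(suppress=True)
w=snap('wrist','w2');o=w['obs'];print(o['tool_pos'],o['ee_rot'])
print(stat(w,'blue'),rect(w,'blue'))
P=pts(w);m=col(w,'blue')&(w['depth']>0);Q=P[m];T=Q[Q[:,2]>.074][:,:2]
c=(T.max(0)+T.min(0))/2
print(c,tod(list(c-o['tool_pos'][:2])+[0.047-o['tool_pos'][2]]))
E
```

```text
[ 0.46564176 -0.34590437  0.13544434] [-3.1413059  -0.00021606  1.407806  ]
(714, array([ 0.4659, -0.3422,  0.0782]), array([ 0.461 , -0.3559,  0.0527]), array([ 0.4704, -0.3335,  0.0797]), (np.float64(316.0), np.float64(248.9))) (np.float64(0.07967146363926622), ((0.46532875299453735, -0.3457379639148712), (0.02454412914812565, 0.008855949155986309), 80.8274917602539))
[ 0.46534964 -0.3456924 ] [ 0.02 -0.04  8.84]
```

Call:
move_arm --deltas '[0,0,0,0,0,4.5,-1,0,0,0,0,0,8.8,-1,0,0,0,0,0,8.8,-1,0,0,0,0,0,8.8,1,0,0,0,0,0,8.8,1,0,0,0,0,0,8.8,1,0,0,0,0,0,8.8,1,0,0,0,0,0,8.8,1]'

```text
time: 1.6
tool_pos: [0.4663, -0.3465, 0.0489]
ee_rot: [3.14, 0.001, 1.41]
wrist_force: [0.4, 0.6, 0.9]
width: 0.0573
finger_force: 0.0
```

Call:
move_arm --deltas '[0,0,0,0,0,0,1,0,0,0,0,0,-1,1,0,0,0,0,0,-5,1,0,0,0,0,0,-10,1,0,0,0,0,0,-15,1,0,0,0.14,0,0,-15,1,0,0,0.14,0,0,-15,1,0,0,0.14,0,0,-15,1]'

```text
time: 2.4
tool_pos: [0.4653, -0.3455, 0.1968]
ee_rot: [-3.14, -0.001, 1.273]
wrist_force: [-0.1, 1.4, -0.8]
width: 0.0003
finger_force: 0.0
```

```bash
python3 - <<'E'
from h import *
np.set_printoptions(suppress=True)
w=snap('wrist','w3');b=snap('top','t3');a=snap('scene','s3');o=w['obs'];print(o['tool_pos'],o['ee_rot'])
for s in(w,a,b):print('band',stat(s,'orange',z=(.13,.16)));print('blue',stat(s,'blue'))
E
```

```text
[ 0.4652712  -0.34552801  0.19678576] [-3.14016362 -0.00066656  1.27256176]
band None
blue (473, array([ 0.4663, -0.3429,  0.0781]), array([ 0.4613, -0.3562,  0.0541]), array([ 0.471 , -0.3336,  0.0797]), (np.float64(317.2), np.float64(227.9)))
band (111, array([ 0.594 , -0.1478,  0.144 ]), array([-0.0304, -0.6019,  0.1414]), array([ 0.6005, -0.1306,  0.1502]), (np.float64(304.4), np.float64(268.9)))
blue (32, array([ 0.4647, -0.3454,  0.0777]), array([ 0.4611, -0.3545,  0.0763]), array([ 0.4682, -0.3353,  0.0805]), (np.float64(336.5), np.float64(227.5)))
band (74, array([ 0.5941, -0.145 ,  0.1444]), array([ 0.5888, -0.1593,  0.142 ]), array([ 0.5998, -0.1308,  0.1473]), (np.float64(263.4), np.float64(192.6)))
blue None
```

View pics/w3.png

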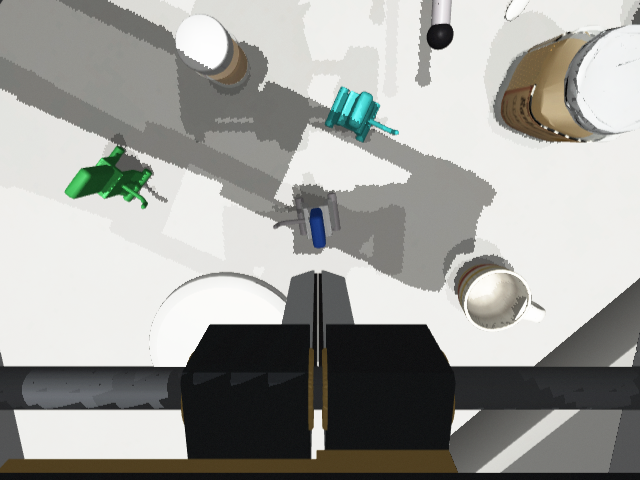

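The fingers are slow, so I lifted before they had closed. The runner is still in place. I reopen, go down again and wait longer.

Call:
move_arm --deltas '[0,0,-0.14,0,0,2,-0.3,0,0,-0.14,0,0,5,-0.3,0,0,-0.14,0,0,9,-0.3,0,0,-0.14,0,0,9,-0.3,0,0,-0.14,0,0,9,-0.3,0,0,-0.14,0,0,9,-0.3,0,0,-0.14,0,0,9,-0.3,0,0,-0.14,0,0,9,-0.3]'

```text
time: 3.35
tool_pos: [0.4666, -0.3467, 0.1097]
ee_rot: [3.138, 0.002, 1.41]
wrist_force: [-1.0, -0.5, 0.5]
width: 0.0595
finger_force: 0.0
```

Call:
move_arm --deltas '[0,0,0,0,0,3,-0.3,0,0,0,0,0,6,-0.3,0,0,0,0,0,6,-0.3,0,0,0,0,0,6,1,0,0,0,0,0,6,1,0,0,0,0,0,6,1,0,0,0,0,0,6,1,0,0,0,0,0,6,1]'

```text
time: 4.15
tool_pos: [0.4661, -0.3463, 0.0485]
ee_rot: [3.14, 0.001, 1.41]
wrist_force: [0.0, -0.1, -0.3]
width: 0.0245
finger_force: 0.0
```

Call:
move_arm --deltas '[0,0,0,0,0,0,1,0,0,0,0,0,0,1,0,0,0,0,0,0,1,0,0,0,0,0,0,1,0,0,0,0,0,0,1]'

```text
time: 4.65
tool_pos: [0.4657, -0.3459, 0.0474]
ee_rot: [-3.141, -0.0, 1.41]
wrist_force: [-0.5, 0.5, 0.1]
width: 0.0099
finger_force: 30.0
```

Call:
move_arm --deltas '[0,0,0,0,0,-3,1,0,0,0,0,0,-8,1,0,0,0,0,0,-13,1,0,0,0.13,0,0,-18,1,0,0,0.13,0,0,-18,1,0,0,0.13,0,0,-18,1]'

```text
time: 5.25
tool_pos: [0.4663, -0.3464, 0.2291]
ee_rot: [3.138, 0.002, 1.28]
wrist_force: [-1.3, -0.3, -0.8]
width: 0.0099
finger_force: 30.0
```

```bash
python3 - <<'E'
from h import *
np.set_printoptions(suppress=True)
o=robot.get_obs();print(o['tool_pos'],o['ee_rot'],o['width'])
d0=np.array([-.29,-.957])
for n in('scene','top','t3'):
    s=pickle.load(open(f'pics/{n}.pkl','rb'));P=pts(s)
    ax=np.array([.628,-.0336]);r=P[...,:2]-ax;al=r@d0;ac=r@np.array([.957,-.29])
    m=(P[...,2]>.139)&(P[...,2]<.15)&(al>.03)&(al<.208)&(abs(ac)<.02)&(s['depth']>0)
    Q=P[m];l=cv2.fitLine(Q[:,:2].astype(np.float32),cv2.DIST_HUBER,0,.01,.01).ravel()
    ob=col(s,'orange')&m
    ao=al[ob];v=l[:2]*np.sign(l[:2]@d0)
    t=(ax-l[2:])@v
    print(n,m.sum(),'yaw',np.arctan2(v[0],-v[1]),'axispt',l[2:]+t*v,'band',ao.min(),ao.max(),P[ob].mean(0))
    mb=(np.linalg.norm(P[...,:2]-(ax+.222*d0),axis=-1)<.014)&(P[...,2]>.13)
    print(' ball',P[mb].mean(0),((P[mb][:,:2]-ax)@d0).max())
E
```

```text
[ 0.466263   -0.34639701  0.22914984] [3.13827081 0.00156354 1.28048734] 0.009917032525251303
scene 494 yaw -0.28521830066283393 axispt [ 0.62663945 -0.03320106] band 0.09997359424199671 0.13624573561498948 [ 0.59450463 -0.1456664   0.14379461]
 ball [ 0.56542913 -0.24157747  0.14336335] 0.224847505279435
top 478 yaw -0.28534955502834647 axispt [ 0.62669734 -0.03321786] band 0.09969386230815044 0.1325693221178192 [ 0.5944573  -0.14430075  0.14447968]
 ball [ 0.56529499 -0.2423922   0.1441674 ] 0.22701273480413653
t3 474 yaw -0.28365190444439087 axispt [ 0.62653447 -0.03317278] band 0.0991983886579189 0.1325013146111942 [ 0.59427221 -0.14494049  0.1445101 ]
 ball [ 0.56535716 -0.2423093   0.14416202] 0.22701751958969657
```

Rail yaw is -0.285, the mark is at about (0.594, -0.1455), and the hook-on point is (0.576, -0.205).

Call:
move_arm --deltas '[0,0,-0.005,4.1,1.6,0,1,0,0,-0.005,8.2,3.2,0,1,0,0,-0.005,12.4,4.9,0,1,0,0,-0.005,16.7,6.56,0,1,0,0,-0.005,16.7,6.56,0.5,1,0,0,-0.005,16.7,6.56,0.5,1,0,0,-0.005,16.7,6.56,0.5,1]'

```text
time: 5.95
tool_pos: [0.5752, -0.2052, 0.2202]
ee_rot: [-3.137, 0.0, 1.284]
wrist_force: [0.6, -0.6, -0.0]
width: 0.0097
finger_force: 30.0
```

```bash
python3 - <<'E'
from h import *
np.set_printoptions(suppress=True)
o=robot.get_obs();print(o['tool_pos'],o['ee_rot'],o['width'])
a=snap('scene','s4');w=snap('wrist','w4')
P=pts(w)
ax=np.array([.6266,-.0332]);d=np.array([-.2814,-.9596]);n=np.array([.9596,-.2814])
for s in(a,w):
    P=pts(s);r=P[...,:2]-ax;ac=r@n;al=r@d
    b=col(s,'blue')&(s['depth']>0)&(P[...,2]>.16);print('blue',b.sum(),ac[b].min() if b.any() else 0,ac[b].max() if b.any() else 0, np.median(al[b]))
    m=(P[...,2]>.139)&(P[...,2]<.15)&(al>.05)&(al<.21)&(abs(ac)<.02)&(s['depth']>0);print('rail',m.sum(),np.median(ac[m]),ac[m].min(),ac[m].max())
    ob=col(s,'orange')&m
    if ob.any():print('band',al[ob].min(),al[ob].max())
A=cv2.resize(a['image'][190:370,200:380],None,fx=2.2,fy=2.2,interpolation=2);W=cv2.resize(w['image'],None,fx=.62,fy=.62)
W=cv2.copyMakeBorder(W,0,A.shape[0]-W.shape[0],0,0,0) ;cv2.imwrite('pics/c4.png',np.hstack([A,W])[...,::-1])
E
```

```text
[ 0.57521356 -0.20524761  0.22022577] [-3.13747997  0.00013814  1.28418901] 0.00970126823493704
blue 8 -0.004671605281776849 0.0033399390713995045 0.16991776288499857
rail 463 2.691424275191517e-05 -0.004696532106775903 0.006211627902856812
band 0.0997507678475517 0.12141086014980586
blue 1809 -0.004940706693069524 0.004678654642587363 0.1735010636794732
rail 3583 0.001434415393881996 -0.0037479158844358567 0.006628164831292521
band 0.09812544167397289 0.12310856213684464
```

View pics/c4.png

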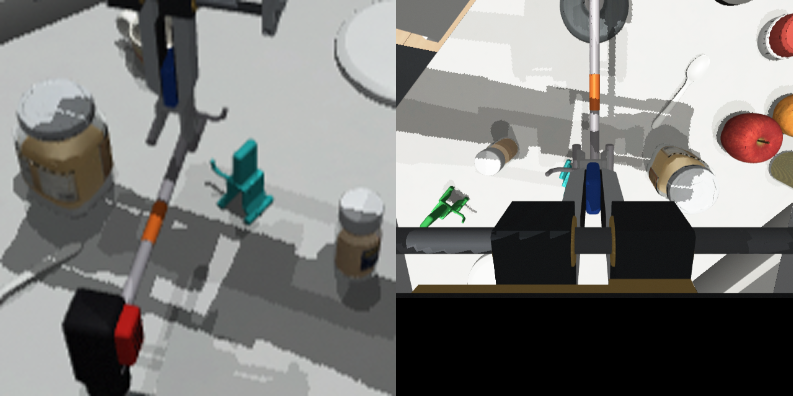

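The runner is held upright over the rail between ball and band. It is aligned to about 1 mm, so I lower it.

Call:
move_arm --deltas '[0,0,0,0,0.05,2,1,0,0,0,0,0.05,3.5,1,0,0,0,0,0.05,4.5,1,0,0,0,0,0.05,5.5,1,0,0,0,0,0.05,6.2,1,0,0,0,0,0.05,6.5,1,0,0,0,0,0.05,6.5,1,0,0,0,0,0.05,6.5,1]'

```text
time: 6.85
tool_pos: [0.5773, -0.205, 0.1581]
ee_rot: [3.14, 0.0, 1.285]
wrist_force: [-0.1, -0.1, -0.9]
width: 0.0098
finger_force: 30.0
```

```bash
python3 - <<'E'
from h import *
np.set_printoptions(suppress=True)
o=robot.get_obs();print(o['tool_pos'],o['ee_rot'],o['width'])
a=snap('scene','s5');b=snap('top','t5')
c=np.hstack([cv2.resize(a['image'][190:370,200:380],None,fx=2.2,fy=2.2,interpolation=2),cv2.resize(b['image'][120:300,170:350],None,fx=2.2,fy=2.2,interpolation=2)])
cv2.imwrite('pics/c5.png',c[...,::-1])
E
```

```text
[ 0.57727308 -0.20501423  0.15813874] [3.14041046 0.00020927 1.28492417] 0.009781153612922262
```

View pics/c5.png

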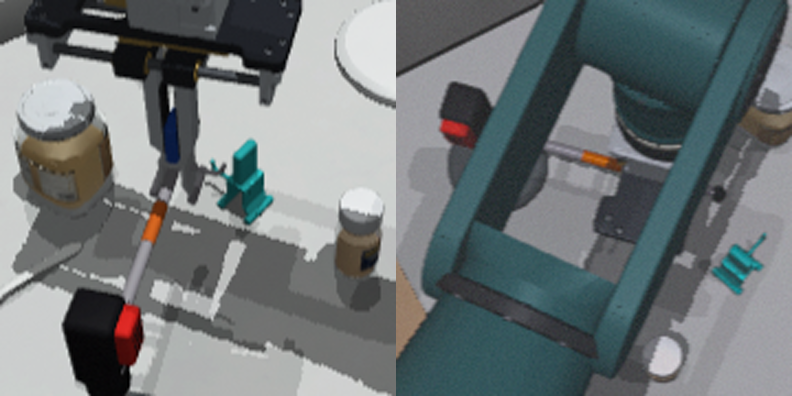

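It is seated over the rail with no residual force. I slide it 6.2 cm toward the band.

Call:
move_arm --deltas '[0,0,0,1,0,0.1,1,0,0,0,2.2,0,0.1,1,0,0,0,3.4,0,0.1,1,0,0,0,4.6,0,0.1,1,0,0,0,5.6,0,0.1,1,0,0,0,6.2,0,0.1,1,0,0,0,6.2,0,0.1,1,0,0,0,6.2,0,0.1,1]'

```text
time: 7.75
tool_pos: [0.5944, -0.1455, 0.1565]
ee_rot: [3.142, 0.0, 1.285]
wrist_force: [-0.1, 0.0, -1.0]
width: 0.0099
finger_force: 30.0
```

```bash
python3 - <<'E'
from h import *
np.set_printoptions(suppress=True)
o=robot.get_obs();print(o['tool_pos'],o['ee_rot'],o['width'])
d=np.array([-.2814,-.9596]);ax=np.array([.6266,-.0332]);print('al tcp',(o['tool_pos'][:2]-ax)@d)
w=snap('wrist','w6');P=pts(w);r=P[...,:2]-ax;ac=r@np.array([.9596,-.2814]);al=r@d
m=(P[...,2]>.139)&(P[...,2]<.15)&(al>.05)&(abs(ac)<.006)
ob=col(w,'orange')&m;print('band near edge',ob.sum(), al[ob].min() if ob.any() else 0)
b=col(w,'blue')&(P[...,2]>.15);print('blue',al[b].min(),al[b].max(),np.percentile(P[b][:,2],98))
c=np.hstack([w['image'][0:300,160:480]]);cv2.imwrite('pics/c6.png',cv2.resize(c,None,fx=2,fy=2)[...,::-1])
E
```

```text
[ 0.59441239 -0.14548971  0.15647309] [3.14157405 0.00045975 1.28496754] 0.009880799448701613
al tcp 0.11681079608794423
band near edge 0 0
blue 0.043792332098639655 0.1291353919787525 0.18881852229196056
```

View pics/c6.png

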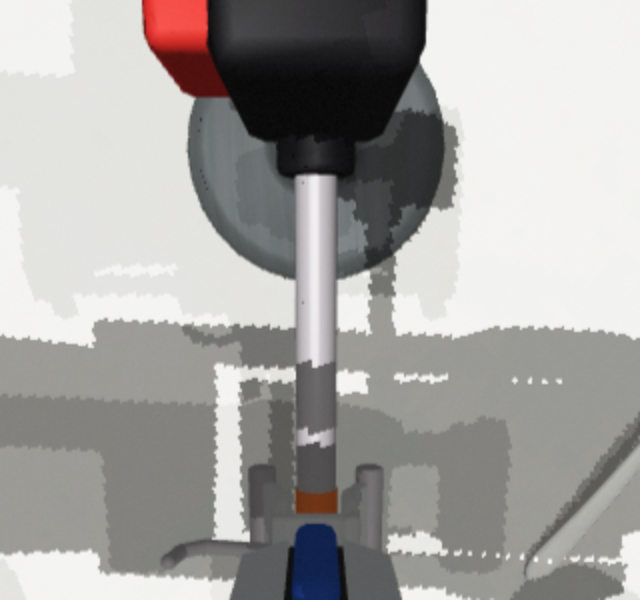

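The runner sits on the band, so I release it. While held it was at rail position 0.117.

Call:
move_arm --deltas '[0,0,0,0,0,0,-1,0,0,0,0,0,0,-1,0,0,0,0,0,0,-1,0,0,0,0,0,0,-1,0,0,0,0,0,0,-1,0,0,0,0,0,0,-1,0,0,0,0,0,0,-1,0,0,0,0,0,0,-1]'

```text
time: 8.6
tool_pos: [0.5944, -0.1454, 0.1565]
ee_rot: [3.141, 0.0, 1.285]
wrist_force: [0.6, 0.6, 0.9]
width: 0.0705
finger_force: 0.0
```

Call:
move_arm --deltas '[0,0,0,0,0,0,-1,0,0,0,0,0,-4,-1,0,0,0,0,0,-8.5,-1,0,0,0,0,0,-8.5,-1,0,0,0,0,0,-8.5,-1]'

```text
time: 9.1
tool_pos: [0.5952, -0.1457, 0.2435]
ee_rot: [3.138, 0.0, 1.285]
wrist_force: [0.0, -0.4, -0.5]
width: 0.0939
finger_force: 0.0
```

```bash
python3 - <<'E'
from h import *
np.set_printoptions(suppress=True)
d=np.array([-.2814,-.9596]);n=np.array([.9596,-.2814]);ax=np.array([.6266,-.0332])
w=snap('wrist','w7');s=snap('scene','s7');t=snap('top','t7')
o=w['obs'];print(o['tool_pos'],o['ee_rot'],o['width'])
for k in(w,s,t):
    P=pts(k);r=P[...,:2]-ax;ac=r@n;al=r@d;v=(k['depth']>0)
    b=col(k,'blue')&(P[...,2]>.182)&(P[...,2]<.2)&v
    if b.any():print('blue',b.sum(),al[b].min(),al[b].max(),ac[b].min(),ac[b].max(),np.percentile(P[b][:,2],90))
    ob=col(k,'orange')&(P[...,2]>.135)&(P[...,2]<.15)&(abs(ac)<.012)&v
    if ob.any():print('band',ob.sum(),al[ob].min(),al[ob].max())
    h=(P[...,2]>.198)&(P[...,2]<.211)&(abs(al)<.04)&(abs(ac)<.04)&v
    if h.any():
        print('top',h.sum(),[(np.percentile(q[h],2)).round(4) for q in(al,ac)],[(np.percentile(q[h],98)).round(4) for q in(al,ac)],np.median(P[h][:,2]))
c=cv2.resize(w['image'],None,fx=.8,fy=.8);c2=cv2.resize(s['image'][190:370,200:330],(277,384))
cv2.imwrite('pics/c7.png',np.hstack([c,c2])[...,::-1])
E
```

```text
[ 0.59516804 -0.14567762  0.24345132] [3.13752775 0.00024997 1.28485578] 0.09394730035645568
blue 599 0.10419387665710386 0.12947306518643295 -0.004299605130895889 0.005176602925212883 0.18836784602309412
top 5263 [np.float64(-0.0146), np.float64(-0.0241)] [np.float64(0.0147), np.float64(0.0171)] 0.20419901269039414
blue 77 0.1031653259897088 0.12926236120756124 -0.004691149835694886 0.003923808766843237 0.18791298856984576
top 623 [np.float64(-0.0167), np.float64(-0.0245)] [np.float64(0.0126), np.float64(0.016)] 0.2034052078008587
blue 14 0.12296291142319726 0.1289148155868921 -0.0033214888263482277 0.002691494566706901 0.19019598742848953
top 381 [np.float64(-0.0157), np.float64(-0.0256)] [np.float64(0.014), np.float64(0.0161)] 0.2036085111840199
```

View pics/c7.png

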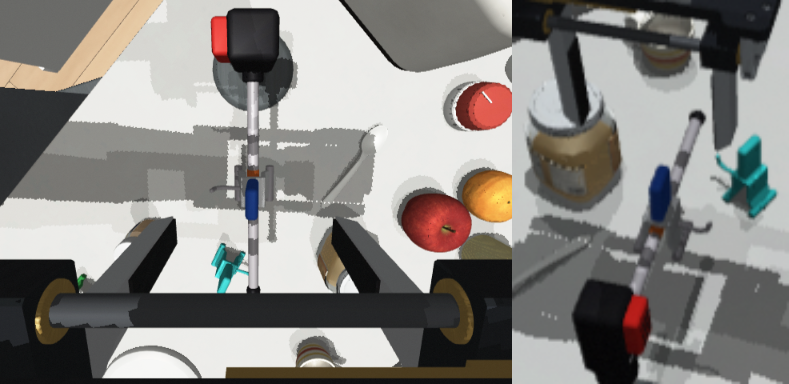

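The runner hangs seated, with its tab centre at 0.1165 along the rail. The head's top is centred on the axis. I move over the head and lower.

Call:
move_arm --deltas '[0,0,0,4,-0.1,0,-1,0,0,0,8,-0.1,0,-1,0,0,0,11.7,-0.1,0,-1,0,0,0,11.7,-0.1,0,-1,0,0,0,11.7,-0.1,3,-1,0,0,0,11.7,-0.1,6,-1,0,0,0,11.7,-0.1,7.8,-1,0,0,0,11.7,-0.1,7.8,-1]'

```text
time: 10.05
tool_pos: [0.6234, -0.0332, 0.1576]
ee_rot: [-3.131, 0.002, 1.284]
wrist_force: [-0.2, 0.3, 0.1]
width: 0.0941
finger_force: 0.0
```

Call:
move_arm --deltas '[0,0,0,0,0,0,1,0,0,0,0,0,0,1,0,0,0,0,0,0,1,0,0,0,0,0,0,1,0,0,0,0,0,0,1,0,0,0,0,0,0,1,0,0,0,0,0,0,1,0,0,0,0,0,0,1]'

```text
time: 10.85
tool_pos: [0.6275, -0.0331, 0.1639]
ee_rot: [3.138, -0.0, 1.285]
wrist_force: [6.1, -1.8, 0.2]
width: 0.0339
finger_force: 30.2
```

Call:
move_arm --deltas '[0,0,0,0,0,0,1,0,0,0,0,0,0,1,0,0,0,0,0,0,1,0,0,0,0,0,0,1]'

```text
time: 11.25
tool_pos: [0.6274, -0.0332, 0.1639]
ee_rot: [3.139, -0.0, 1.285]
wrist_force: [4.6, -1.2, 1.5]
width: 0.0337
finger_force: 30.1
```

The button is pressed (opening 34 mm, 30 N). I raise the head gently.

Call:
move_arm --deltas '[0,0,0,0,0,-0.2,1,0,0,0,0,0,-0.7,1,0,0,0,0,0,-1.3,1,0,0,0,0,0,-2,1,0,0,0,0,0,-2.7,1,0,0,0,0,0,-3.4,1,0,0,0,0,0,-4.1,1,0,0,0,0,0,-4.8,1]'

```text
time: 12.05
tool_pos: [0.6274, -0.0331, 0.2092]
ee_rot: [3.141, 0.0, 1.285]
wrist_force: [6.2, -1.6, -4.4]
width: 0.0339
finger_force: 30.0
```

Call:
move_arm --deltas '[0,0,0,0,0,-0.7,1,0,0,0,0,0,-1.4,1,0,0,0,0,0,-2.1,1,0,0,0,0,0,-2.8,1,0,0,0,0,0,-3.4,1,0,0,0,0,0,-3.8,1,0,0,0,0,0,-4.1,1,0,0,0,0,0,-4.2,1]'

```text
time: 12.85
tool_pos: [0.6274, -0.0331, 0.2513]
ee_rot: [-3.141, 0.0, 1.285]
wrist_force: [5.5, -1.1, -5.4]
width: 0.0339
finger_force: 30.0
```

Call:
move_arm --deltas '[0,0,0,0,0,-0.1,1,0,0,0,0,0,-0.1,1,0,0,0,0,0,-0.1,1,0,0,0,0,0,-0.1,1,0,0,0,0,0,-0.1,1]'

```text
time: 13.35
tool_pos: [0.6274, -0.0331, 0.2521]
ee_rot: [-3.141, 0.0, 1.285]
wrist_force: [4.9, -1.4, -4.1]
width: 0.0339
finger_force: 30.0
```

```bash
python3 - <<'E'
from h import *
np.set_printoptions(suppress=True)
d=np.array([-.2814,-.9596]);n=np.array([.9596,-.2814]);ax=np.array([.6266,-.0332])
s=snap('scene','s8');t=snap('top','t8');o=robot.get_obs();print(o['tool_pos'],o['ee_rot'],o['width'],o['wrist_force'],abs(o['qvel']).max())
for k in(s,t):
    P=pts(k);r=P[...,:2]-ax;ac=r@n;al=r@d;v=(k['depth']>0)
    m=(abs(ac)<.012)&v
    b=col(k,'blue')&(P[...,2]>.262)&m
    if b.any():print('blue',b.sum(),al[b].min(),al[b].max(),ac[b].min(),ac[b].max(),np.percentile(P[b][:,2],90))
    q=m&(al>.17)&(al<.21)&(P[...,2]>.18)
    if q.any():print('rail top',np.median(P[q][:,2]))
E
```

```text
[ 0.62738199 -0.03312099  0.2521331 ] [-3.14142723  0.00013846  1.28477346] 0.03338342864925192 [ 5.47092905 -1.03480662 -5.55759283] 0.0019453717279922364
rail top 0.2315343315652892
blue 82 0.10532152565279271 0.12957045917903218 -0.0059620619759748646 0.004500640648717513 0.27772263779006073
rail top 0.23242827909454034
```

Call:
move_arm --deltas '[0,0,0,0,0,-0.1,1,0,0,0,0,0,-0.2,1,0,0,0,0,0,-0.3,1,0,0,0,0,0,-0.3,1,0,0,0,0,0,-0.3,1,0,0,0,0,0,-0.3,1]'

```text
time: 14.05
tool_pos: [0.6274, -0.0331, 0.254]
ee_rot: [-3.14, 0.0, 1.285]
wrist_force: [4.9, -1.7, -7.9]
width: 0.0336
finger_force: 30.0
```

```bash
python3 - <<'E'
from h import *
np.set_printoptions(suppress=True)
d=np.array([-.2814,-.9596]);ax=np.array([.6266,-.0332])
s=snap('top','t9');P=pts(s);al=(P[...,:2]-ax)@d
b=col(s,'blue')&(P[...,2]>.265)&(P[...,2]<.29);print(b.sum(),al[b].min(),al[b].max())
o=robot.get_obs();print(o['tool_pos'],o['width'],o['wrist_force'])
E
```

```text
83 0.10445512160864036 0.12939166810580427
[ 0.62736602 -0.03314818  0.25395493] 0.033878441526136276 [ 5.47537072 -0.20495495 -8.10220749]
```

The head is at the top stop: it has risen about 90 mm and the wrist force has increased. The runner is centred on the band, so I hand in the job.

```bash
python3 -c "
from bench import robot
print(robot.close_job())"
```

```text
the job is handed in; nothing more can be done
None
```

The job is handed in, with no verdict returned: by my measurements the runner hangs within about 1 mm of the orange band's centre, and the gripper holds the head fully raised, about 90 mm up, with the button pressed.

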